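Take the blue rinse pot off its peg

TASK

Lift the blue rinse pot up and off its peg on the rack and stand it upright on the round cork mat, its whole foot on the mat. Lower it until it stands before you let go, do not drop it. Leave the orange and the white pot hanging on their pegs.

Things in the scene. Friction and masses are not known exactly. Their poses are not given: they have to be found in the camera images.
- blue_pot_mid (a point): Blue open pot, upright cylinder 58 mm wide, 80 mm tall, wall 3 mm, 80 to 170 g. Point: its centre (40 mm above its foot). z up; x to its back, where a loop (to 53 mm from the axis, 30 mm wide, underside 20 mm above centre) hangs over an upright peg 8 mm thick. The peg's tip is level with the rim: raise the pot over 20 mm (say 30) to free it. Foot hangs 60 mm above the table.
- mat_top (a point): Round cork mat, 120 mm in diameter and 8 mm thick, fixed flat on the table between the robot and the rack. The point is the centre of its upper face; z up. A pot standing on it has its centre 40 mm above this point.
- orange_pot_mid (a point): Orange pot of the same shape and hanging alike, to be left; point and axes as for the blue pot. The three pots hang in a row along their y axes, 130 mm apart (72 mm free between them, 52 mm from the outer ones to the end plates), in any order, their backs against a low steel bar. Nothing on the rack is higher than the rims, 140 mm above the table.
- white_pot_mid (a point): White pot of the same shape, hanging on the rack's third peg, to be left; point and axes as for the blue pot.
Things that resemble listed ones, but are neither listed nor needed, are in the scene too. Of the things that look like the part that bears blue_pot_mid, the middle-sized one is meant.

How it is judged:
On the way, in this order (a step that is already met when the one before it is completed fails the run):
1. the blue pot is lifted up clear of its peg: its centre at least 23 mm higher than where it hung, in the gripper (height (world z) of blue_pot_mid above 0.123 m and contact force between the fingers and blue_pot above 0.3 N), for 0.1 s.
2. still in the gripper, it is lowered over the mat until its foot is within 12 mm of it (horizontal distance between blue_pot_mid and mat_top below 0.035 m and z of blue_pot_mid in the frame of mat_top below 0.052 m and contact force between the fingers and blue_pot above 0.3 N), for 0.05 s.
At the end, for the whole second after the job is handed in: The blue pot stands upright (within 6 degrees) and still on the cork mat, its axis within 32 mm of the mat's centre, so that its whole foot is on the mat; the orange and the white pot still hang on their pegs, within 30 mm of where they were (horizontal distance between blue_pot_mid and mat_top below 0.032 m and z of blue_pot_mid in the frame of mat_top between 0.035 and 0.045 m and angle between blue_pot_mid's own z axis and vertical below 0.1 rad and linear speed of blue_pot below 0.02 m/s and distance of each of orange_pot_mid, white_pot_mid from where it was at the start of the episode below 0.03 m); the robot touches nothing.
It fails at once if the orange or the white pot is knocked off its peg or carried away (moved more than 50 mm) (distance of any of orange_pot_mid, white_pot_mid from where it was at the start of the episode above 0.05 m).
It also fails if it takes over 40 s, if anything falls off the work surface, if the arm or the gripper's body presses on something with over 40 N, if the wrist force passes 120 N, or if a joint passes its speed limit or range.

ROBOT

A 6-joint arm with a two-finger parallel gripper is mounted at the origin on the work surface. World frame = base frame: x ahead of the robot, y to its left, z up, the work surface at z = 0. Lengths are in m, angles in rad, forces in N, time in s.
With the tool pointing down it reaches from about 0.25 to 0.775 m from the base axis. Payload 4 kg.
Tool frame: the origin (TCP) lies between the finger pads; the fingertips stand 14 mm ahead of it and the grasp point (between the pads) lies 5 mm behind it (robot.tips_ahead is the distance from the TCP to the fingertips, in m); z points along the fingers, y is the direction in which the jaws open and shut (so a half turn about z gives the same grasp; the last joint's range is limited). The gripper opens to 94 mm and grips with 3 to 60 N. Pads are 16 mm wide; open, the fingers measure 119 mm over their backs; the gripper's body (75 mm by 177 mm) begins 78 mm behind the grasp point.
Start: joints at [1.23, 0.087, 1.371, -0, 1.684, -0.103], TCP at [0.13, 0.535, 0.22] pointing down, gripper open.
Joint ranges: [-3.1, 3.1], [-0.76, 2.03], [0.27, 2.55], [-1.08, 4.22], [0.17, 2.65], [-2.57, 2.57]. Speed limits (rad/s): [2.79, 2.79, 3.14, 3.14, 3.14, 3.14].

INTERFACE

Orientations are given as [roll, pitch, yaw] about the fixed x, y, z axes, in that order (R = Rz(yaw) Ry(pitch) Rx(roll)).
In Python, from bench import robot, optics, job gives the robot as it stands.
- The arm moves only by the tool apply_moves, never from a script. Its argument "moves" is a list of rows, each a list of 3 entries, a list of its own where there are three numbers: the shift along the tool's x, y, z in cm, then the turn, a rotation vector about the tool's x, y, z in rad, then the opening, from 0 (shut) to 1 (fully open). In form: [[[tx, ty, tz], [rx, ry, rz], grip], ...]. A call has exactly 10 rows; each row is the pose to reach, as a shift and turn from the pose commanded when the call began, along the tool's axes at that moment; what a row does not reach only later rows make up. A row lasts 1/12 s, in which the tool goes at most 41.7 mm and 7.16 degrees, less where a joint would pass 70% of its speed; a pose out of reach is approached as far as the arm can. A call with a gripper value outside its range is refused whole. The fingers move at their own pace and stop on an object; the grip force is fixed at half the most. Time passes only in rows, so rows that repeat a pose let the fingers close, or fill a call up. It gives the time, the measured TCP pose, the force and the opening at its end, in the units of the state.
- robot.get_obs(): the state, without advancing time (a new reading comes with each control period).
- optics.snapshot(name): name is "scene" or "top" or "wrist"; returns the picture (480x640x3 uint8, red, green, blue); there is no depth.
- optics.get_calibration(name): a dict with "fx", "fy", "cx", "cy" (pixels), "rvec" (rotation vector, rad) and "tvec" (3), from world to camera coordinates, as OpenCV has them. Camera axes: x right, y down, z forward; pixel columns grow to the right and rows downward; lengths in m; the calibration is good to about 2 mm. A picture is of the moment at which its call begins: read the wrist's pose just before it. get_calibration takes no time and is no camera call; for the wrist camera it gives the pose at the moment of the call.
- job.close_job(): hands the job in, once; it reports no verdict.
The state is a dict: "time": time; "joint_positions": joint angles; "qvel": joint speeds; "joint_torque": joint torques, N m; "tool_pos": TCP position; "ee_rot": TCP orientation; "wrist_force": force on the tool from outside, world axes, zero at the start; "wrist_torque": the same for the moment, N m; "width": finger opening in m.
Only numpy, scipy, OpenCV 4.12 (cv2) and the standard library are available. Lean on these libraries where they do the work, as an engineer would, in place of code of your own. Each camera call takes 0.05 s, during which the arm holds its last target.

## Working session

There is one attempt and no reset: what is moved stays moved. The work goes in short steps, Python scripts to look and compute and a tool call to move; the robot and the scene stay as the last step left them, time stands still between calls to the robot, and variables do not carry over. Pictures are saved under pics/ and viewed, and the job is handed in when it is done.

Besides the shell and the picture viewer there is one more tool, called after "Call:" as name([rows], argument=value, ...), one row to a line, values as JSON. apply_moves: Moves the arm, as the interface text tells. Its arguments: {"type":"object","properties":{"moves":{"type":"array"}},"required":["moves"]}

```bash
mkdir -p pics; ls; python3 - <<'E'
from bench import robot, optics, job
import cv2,numpy as np
o=robot.get_obs();print({k:np.round(o[k],3) for k in ('time','tool_pos','ee_rot','width')})
for n in ('scene','top'):
    im=optics.snapshot(n);cv2.imwrite(f'pics/{n}0.png',im[:,:,::-1]);c=optics.get_calibration(n);print(n,c)
E
```

```text
pics
{'time': np.float64(0.0), 'tool_pos': array([0.129, 0.534, 0.218]), 'ee_rot': array([-3.139, -0.   ,  2.904]), 'width': np.float64(0.094)}
scene {'fx': 553.8240861610656, 'fy': 553.8240861610656, 'cx': 324.20503352637684, 'cy': 230.0500031680953, 'rvec': array([ 2.45903891,  0.56021076, -0.18938705]), 'tvec': array([-0.53102625, -0.10001791,  0.95600173])}
top {'fx': 440.9644935004601, 'fy': 440.9644935004601, 'cx': 319.68506172281946, 'cy': 240.08275542363376, 'rvec': array([ 2.15880322, -2.18103502,  0.1598532 ]), 'tvec': array([0.06872776, 0.53905181, 0.6816918 ])}
```

View pics/scene0.png

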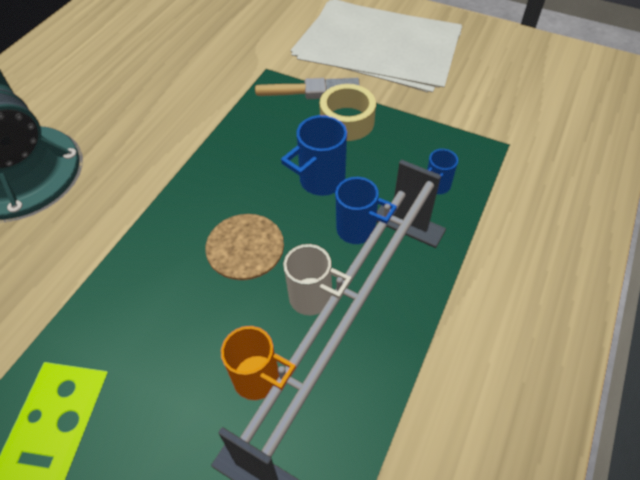

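View pics/top0.png

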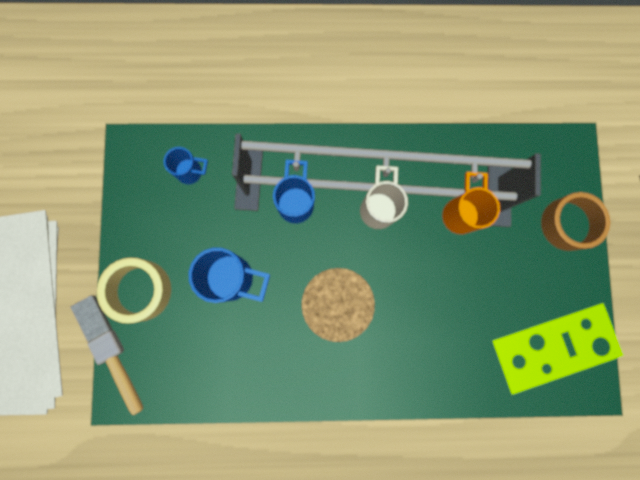

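Three blue pots are visible. The large one is at scene (322,155) / top (222,277), and the small one is at scene (440,170) / top (183,163). The third hangs on the rack at scene (357,210) / top (294,198); it is mid-sized and on a peg, so it fits the description. I'll confirm it in an enlarged crop and measure.

```bash
cat > h.py <<'E'
import cv2,numpy as np
from bench import robot, optics, job
def ray(n,uv,z):
    c=optics.get_calibration(n);R=cv2.Rodrigues(c['rvec'])[0];t=c['tvec']
    uv=np.atleast_2d(uv).astype(float)
    d=np.c_[(uv[:,0]-c['cx'])/c['fx'],(uv[:,1]-c['cy'])/c['fy'],np.ones(len(uv))]@R
    o=-R.T@t
    return o+d*((z-o[2])/d[:,2])[:,None]
def proj(n,P):
    c=optics.get_calibration(n);K=np.array([[c['fx'],0,c['cx']],[0,c['fy'],c['cy']],[0,0,1]])
    return cv2.projectPoints(np.atleast_2d(P).astype(float),c['rvec'],c['tvec'],K,None)[0][:,0]
E
python3 - <<'E'
from h import *
a=cv2.imread('pics/top0.png');b=cv2.imread('pics/scene0.png')
t=cv2.resize(a[140:240,235:335],None,fx=4,fy=4,interpolation=cv2.INTER_CUBIC)
s=cv2.resize(b[165:265,310:410],None,fx=4,fy=4,interpolation=cv2.INTER_CUBIC)
cv2.imwrite('pics/crop1.png',np.hstack([t,s]))
# mat
for n,im in (('top',a),('scene',b)):
    h=cv2.cvtColor(im,cv2.COLOR_BGR2HSV)
    m=cv2.inRange(h,(8,60,80),(22,200,255))
    cs=cv2.findContours(m,0,2)[0]
    w={'top':(338,304),'scene':(245,246)}[n]
    m2=cv2.morphologyEx(m,cv2.MORPH_CLOSE,np.ones((7,7)))
    cs=[c for c in cv2.findContours(m2,0,1)[0] if cv2.pointPolygonTest(c,w,False)>0]
    for c in cs:
        P=ray(n,c[:,0],.008); (x,y),r=cv2.minEnclosingCircle((P[:,:2]*1000).astype(np.float32)); e=cv2.fitEllipse((P[:,:2]*1000).astype(np.float32));print(n,'mat',x,y,r,e)
# bluish contours
for n,im in (('top',a),('scene',b)):
    h=cv2.cvtColor(im,cv2.COLOR_BGR2HSV)
    for col,lo,hi in (('blue',(100,120,50),(125,255,255)),('orange',(8,180,120),(18,255,255))):
        m=cv2.inRange(h,lo,hi)
        for c in cv2.findContours(m,0,1)[0]:
            if cv2.contourArea(c)>100: print(n,col,cv2.boundingRect(c),cv2.contourArea(c))
E
```

```text
top mat 436.2991027832031 34.0356330871582 59.26531982421875 ((436.1445617675781, 34.086612701416016), (116.21223449707031, 116.57184600830078), 7.607929229736328)
scene mat 436.8694152832031 33.31793975830078 60.89723587036133 ((436.9844970703125, 33.263572692871094), (117.45442199707031, 120.3168716430664), 37.325439453125)
top blue (188, 248, 82, 55) 3149.0
top blue (273, 160, 42, 63) 1637.5
top blue (164, 147, 44, 37) 1046.0
top orange (443, 195, 39, 39) 499.0
top orange (463, 173, 38, 53) 714.5
scene blue (427, 149, 32, 45) 827.0
scene blue (281, 115, 115, 129) 6305.5
scene orange (222, 327, 68, 71) 2290.0
```

View pics/crop1.png

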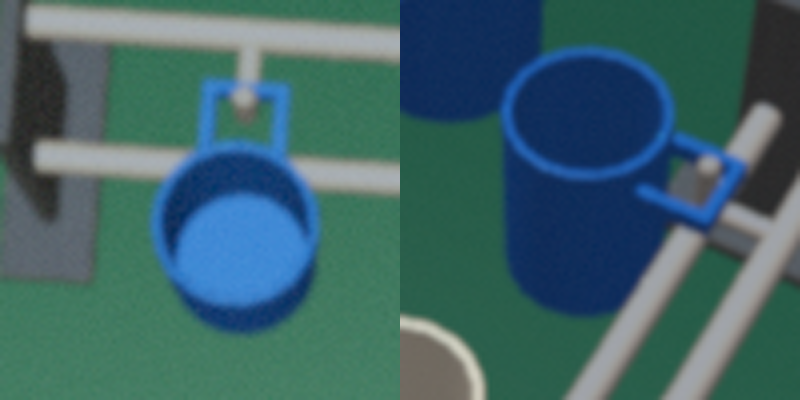

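The crop confirms it: the mid-sized blue pot hangs by its loop over a peg. The rim centre is at about (293.9,196.2) in top and (356.8,193.5) in scene.

```bash
python3 - <<'E'
from h import *
T=lambda u,v:(u/4+235,v/4+140); S=lambda u,v:((u-400)/4+310,v/4+165)
tp=[T(152,222),T(319,225),T(236,143),T(235,307)]
sp=[S(500,112),S(674,115),S(588,46),S(584,182)]
for n,p in(('top',tp),('scene',sp)):
    P=ray(n,p,.14)[:,:2]*1000;print(n,P.round(1),P.mean(0))
print('peg tip',ray('top',T(243,98),.14),ray('scene',S(709,162),.14))
print('white',ray('top',(385.5,203),.14),ray('scene',(307.5,266),.14))
print('orange',ray('top',(479.5,208),.14),ray('scene',(247.5,350),.14))
print('big',ray('top',(218,275),.1),ray('top',[(193,260),(268,285)],.1))
# bars
print('front bar',ray('top',[(246,179),(516,196)],.1))
print('big centre scene',ray('scene',(322,135),.11))
E
```

```text
top [[589.3 130. ]
 [587.9  72.1]
 [617.3 100.8]
 [559.2 101.4]] [588.42691229 101.05913437]
scene [[564.2  87.6]
 [617.3 111.5]
 [579.  127.2]
 [601.7  72.4]] [590.5559021   99.68164512]
peg tip [[0.63339909 0.09824608 0.14      ]] [[0.63543058 0.09782541 0.14      ]]
white [[ 0.57769776 -0.02625943  0.14      ]] [[ 0.58309133 -0.0316329   0.14      ]]
orange [[ 0.5697098  -0.15791444  0.14      ]] [[ 0.57272812 -0.15791917  0.14      ]]
big [[0.48197677 0.21217319 0.1       ]] [[0.5040022  0.24847206 0.1       ]
 [0.46682311 0.14024319 0.1       ]]
front bar [[ 0.62362209  0.17317921  0.1       ]
 [ 0.59538584 -0.23009667  0.1       ]]
big centre scene [[0.48673257 0.20672258 0.11      ]]
```

Call:
apply_moves([
  [[-34.7, -19.9, 0], [0, 0, -0.18], 1],
  [[-34.7, -19.9, 0], [0, 0, -0.18], 1],
  [[-34.7, -19.9, 0], [0, 0, -0.18], 1],
  [[-34.7, -19.9, 0], [0, 0, -0.18], 1],
  [[-34.7, -19.9, 0], [0, 0, -0.18], 1],
  [[-34.7, -19.9, 0], [0, 0, -0.18], 1],
  [[-34.7, -19.9, 0], [0, 0, -0.18], 1],
  [[-34.7, -19.9, 0], [0, 0, -0.18], 1],
  [[-34.7, -19.9, 0], [0, 0, -0.18], 1],
  [[-34.7, -19.9, 0], [0, 0, -0.18], 1],
])

```text
time: 0.93
tool_pos: [0.4218, 0.2565, 0.2189]
ee_rot: [-3.14, 0.0, 3.081]
wrist_force: [0.0, 0.7, 0.6]
width: 0.094
```

Call:
apply_moves([
  [[-17.7, -14.9, 0], [0, 0, 0], 1],
  [[-17.7, -14.9, 0], [0, 0, 0], 1],
  [[-17.7, -14.9, 0], [0, 0, 0], 1],
  [[-17.7, -14.9, 0], [0, 0, 0], 1],
  [[-17.7, -14.9, 0], [0, 0, 0], 1],
  [[-17.7, -14.9, 0], [0, 0, 0], 1],
  [[-17.7, -14.9, 0], [0, 0, 0], 1],
  [[-17.7, -14.9, 0], [0, 0, 0], 1],
  [[-17.7, -14.9, 0], [0, 0, 0], 1],
  [[-17.7, -14.9, 0], [0, 0, 0], 1],
])

```text
time: 1.77
tool_pos: [0.5872, 0.1016, 0.2196]
ee_rot: [3.141, -0.0, 3.085]
wrist_force: [-0.1, -0.3, -0.5]
width: 0.0942
```

```bash
python3 - <<'E'
from h import *
o=robot.get_obs();print(o['tool_pos'],o['ee_rot'],o['time'])
c=optics.get_calibration('wrist');print(c)
im=optics.snapshot('wrist');cv2.imwrite('pics/w1.png',im[:,:,::-1])
P=[[.5895,.1003,.14],[.6185,.1,.14],[.5605,.1,.14]]
print(proj('wrist',P))
im=optics.snapshot('scene');cv2.imwrite('pics/s1.png',im[:,:,::-1])
E
```

```text
[0.58716307 0.10157759 0.21956458] [ 3.14114763e+00 -3.55394375e-04  3.08537645e+00] 1.7667
{'fx': 365.07230749819206, 'fy': 365.07230749819206, 'cx': 321.29770914335506, 'cy': 240.0392597040736, 'rvec': array([-2.13396304, -2.01820309, -0.26989082]), 'tvec': array([-0.13382811, -0.58755274,  0.23852879])}
[[319.99472886 256.60173741]
 [321.8359619  294.75922483]
 [317.16250144 216.15931352]]
```

View pics/w1.png

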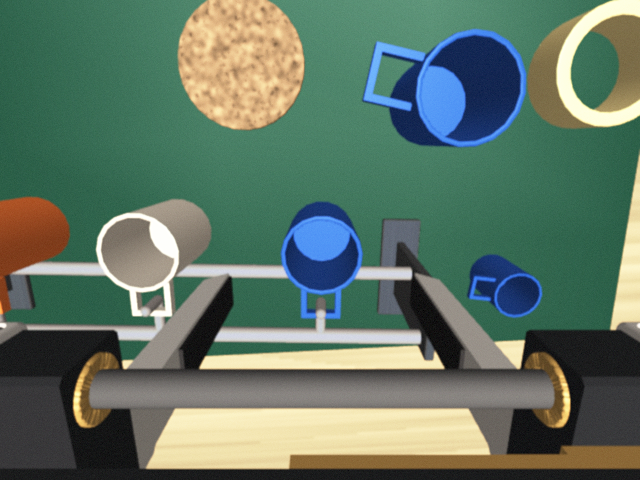

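View pics/s1.png

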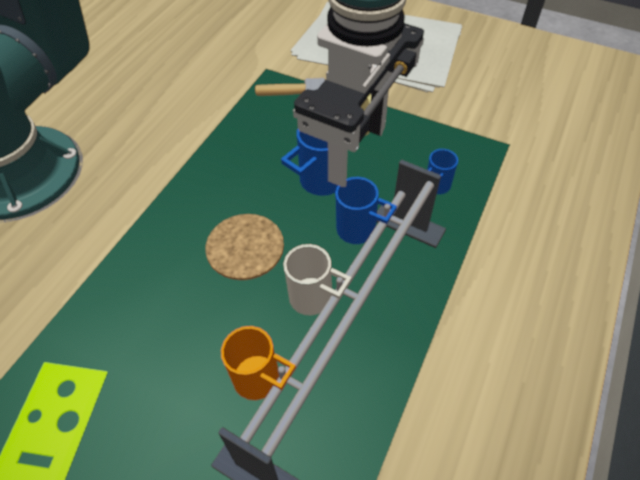

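The wrist view shows the rim centre at (321.5,254), against a predicted (320,257), so the two agree within 2 mm. Descending now.

Call:
apply_moves([
  [[-0.1, -0.1, 2], [0, 0, 0], 1],
  [[-0.1, -0.1, 4], [0, 0, 0], 1],
  [[-0.1, -0.1, 6], [0, 0, 0], 1],
  [[-0.1, -0.1, 8], [0, 0, 0], 1],
  [[-0.1, -0.1, 9.5], [0, 0, 0], 1],
  [[-0.1, -0.1, 10.5], [0, 0, 0], 1],
  [[-0.1, -0.1, 11.4], [0, 0, 0], 1],
  [[-0.1, -0.1, 11.4], [0, 0, 0], 1],
  [[-0.1, -0.1, 11.4], [0, 0, 0], 1],
  [[-0.1, -0.1, 11.4], [0, 0, 0], 1],
])

```text
time: 2.7
tool_pos: [0.5897, 0.0996, 0.1068]
ee_rot: [3.141, 0.002, 3.084]
wrist_force: [0.3, 0.4, 0.5]
width: 0.0941
```

Call:
apply_moves([
  [[0, 0, 0], [0, 0, 0], 0.7],
  [[0, 0, 0], [0, 0, 0], 0.65],
  [[0, 0, 0], [0, 0, 0], 0.6],
  [[0, 0, 0], [0, 0, 0], 0.5],
  [[0, 0, 0], [0, 0, 0], 0.4],
  [[0, 0, 0], [0, 0, 0], 0.4],
  [[0, 0, 0], [0, 0, 0], 0.4],
  [[0, 0, 0], [0, 0, 0], 0.4],
  [[0, 0, 0], [0, 0, 0], 0.4],
  [[0, 0, 0], [0, 0, 0], 0.4],
])

```text
time: 3.53
tool_pos: [0.589, 0.0995, 0.1056]
ee_rot: [3.141, 0.0, 3.084]
wrist_force: [-1.1, 1.6, 0.8]
width: 0.0587
```

Call:
apply_moves([
  [[0, 0, -0.5], [0, 0, 0], 0.4],
  [[0, 0, -1], [0, 0, 0], 0.4],
  [[0, 0, -1.5], [0, 0, 0], 0.4],
  [[0, 0, -2], [0, 0, 0], 0.4],
  [[0, 0, -2.5], [0, 0, 0], 0.4],
  [[0, 0, -3], [0, 0, 0], 0.4],
  [[0, 0, -3.5], [0, 0, 0], 0.4],
  [[0, 0, -4], [0, 0, 0], 0.4],
  [[0, 0, -4.5], [0, 0, 0], 0.4],
  [[0, 0, -4.5], [0, 0, 0], 0.4],
])

```text
time: 4.37
tool_pos: [0.5897, 0.0994, 0.1522]
ee_rot: [3.141, 0.003, 3.084]
wrist_force: [-0.5, -0.5, -0.4]
width: 0.0589
```

```bash
python3 - <<'E'
from h import *
im=optics.snapshot('scene');cv2.imwrite('pics/s2.png',im[:,:,::-1])
im2=optics.snapshot('wrist')
cv2.imwrite('pics/w2.png',cv2.resize(np.hstack([im,im2]),(800,300))[:,:,::-1])
print(robot.get_obs()['tool_pos'])
E
```

```text
[0.58909825 0.09937969 0.150856  ]
```

View pics/w2.png

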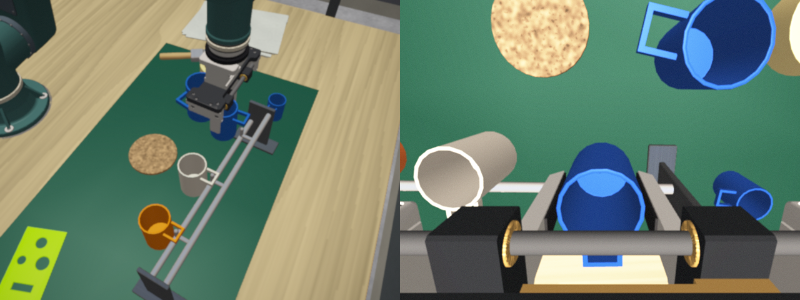

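The pot is lifted clear: in the wrist view its rim sits between the pads at about (600,200) and the loop is free of the peg. The white and orange pots are still on theirs. Next I carry it over the mat.

Call:
apply_moves([
  [[0, 0, -1.5], [0, 0, 0], 0.4],
  [[1.0, -0.5, -3], [0, 0, 0], 0.4],
  [[3, -1.5, -3], [0, 0, 0], 0.4],
  [[5.4, -2.7, -3], [0, 0, 0], 0.4],
  [[8.0, -4.0, -3], [0, 0, 0], 0.4],
  [[10.4, -5.2, -3], [0, 0, 0], 0.4],
  [[12.5, -6.3, -3], [0, 0, 0], 0.4],
  [[14.0, -7.1, -3], [0, 0, 0], 0.4],
  [[14.8, -7.5, -3], [0, 0, 0], 0.4],
  [[14.8, -7.5, -3], [0, 0, 0], 0.4],
])

```text
time: 5.3
tool_pos: [0.4357, 0.0326, 0.1805]
ee_rot: [-3.142, 0.0, 3.083]
wrist_force: [-0.4, -0.1, -1.9]
width: 0.0584
```

```bash
python3 - <<'E'
from h import *
im=optics.snapshot('scene')
im2=optics.snapshot('top')
cv2.imwrite('pics/w3.png',cv2.resize(np.hstack([im,im2]),(800,300))[:,:,::-1])
print(robot.get_obs()['tool_pos'],robot.get_obs()['width'])
E
```

```text
[0.43738664 0.03316399 0.18056751] 0.05895781510859219
```

View pics/w3.png

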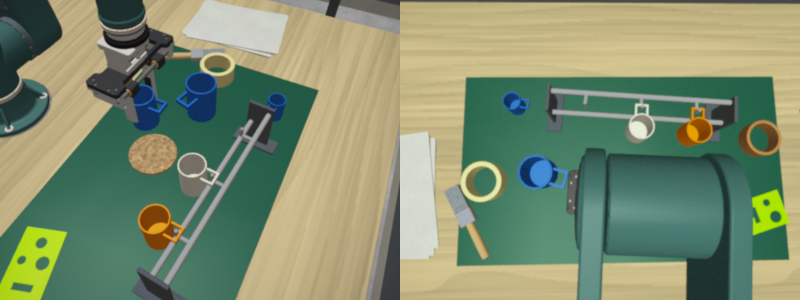

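Call:
apply_moves([
  [[0, 0, 1.5], [0, 0, 0], 0.4],
  [[0, 0, 3.5], [0, 0, 0], 0.4],
  [[0, 0, 5.5], [0, 0, 0], 0.4],
  [[0, 0, 7.5], [0, 0, 0], 0.4],
  [[0, 0, 9.5], [0, 0, 0], 0.4],
  [[0, 0, 11], [0, 0, 0], 0.4],
  [[0, 0, 11.8], [0, 0, 0], 0.4],
  [[0, 0, 12.2], [0, 0, 0], 0.4],
  [[0, 0, 12.2], [0, 0, 0], 0.4],
  [[0, 0, 12.2], [0, 0, 0], 0.4],
])

```text
time: 6.23
tool_pos: [0.4378, 0.0332, 0.0591]
ee_rot: [3.141, 0.001, 3.084]
wrist_force: [0.1, -1.0, -0.9]
width: 0.0588
```

```bash
python3 - <<'E'
from h import *
im=optics.snapshot('scene');cv2.imwrite('pics/s4.png',im[:,:,::-1])
o=robot.get_obs();print(o['tool_pos'],o['width'],o['wrist_force'])
E
```

```text
[0.43801414 0.03310831 0.05955227] 0.05860660765202966 [-0.18244595 -0.95397957 -1.42303458]
```

View pics/s4.png

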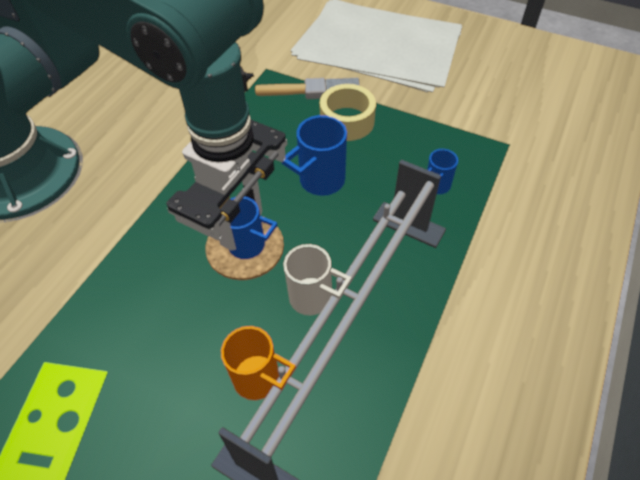

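The blue pot is just above the mat at (248,228), within its outline, with no contact force yet. I'll lower it the last few millimetres slowly until the wrist force rises.

Call:
apply_moves([
  [[0, 0, 0.1], [0, 0, 0], 0.4],
  [[0, 0, 0.2], [0, 0, 0], 0.4],
  [[0, 0, 0.3], [0, 0, 0], 0.4],
  [[0, 0, 0.4], [0, 0, 0], 0.4],
  [[0, 0, 0.45], [0, 0, 0], 0.4],
  [[0, 0, 0.5], [0, 0, 0], 0.4],
  [[0, 0, 0.5], [0, 0, 0], 0.4],
  [[0, 0, 0.5], [0, 0, 0], 0.4],
  [[0, 0, 0.5], [0, 0, 0], 0.4],
  [[0, 0, 0.5], [0, 0, 0], 0.4],
])

```text
time: 7.12
tool_pos: [0.4377, 0.033, 0.0553]
ee_rot: [3.142, 0.002, 3.084]
wrist_force: [-2.2, 0.5, 7.3]
width: 0.0587
```

Call:
apply_moves([
  [[0, 0, 0], [0, 0, 0], 0.65],
  [[0, 0, 0], [0, 0, 0], 0.7],
  [[0, 0, 0], [0, 0, 0], 0.75],
  [[0, 0, 0], [0, 0, 0], 0.8],
  [[0, 0, 0], [0, 0, 0], 0.85],
  [[0, 0, 0], [0, 0, 0], 0.9],
  [[0, 0, 0], [0, 0, 0], 0.95],
  [[0, 0, 0], [0, 0, 0], 1],
  [[0, 0, 0], [0, 0, 0], 1],
  [[0, 0, 0], [0, 0, 0], 1],
])

```text
time: 7.95
tool_pos: [0.4369, 0.0331, 0.0534]
ee_rot: [3.141, -0.0, 3.084]
wrist_force: [-0.8, -0.4, 0.3]
width: 0.0939
```

Call:
apply_moves([
  [[0, 0, -1], [0, 0, 0], 1],
  [[0, 0, -2.5], [0, 0, 0], 1],
  [[0, 0, -4.5], [0, 0, 0], 1],
  [[0, 0, -7], [0, 0, 0], 1],
  [[0, 0, -9.5], [0, 0, 0], 1],
  [[0, 0, -12], [0, 0, 0], 1],
  [[0, 0, -14], [0, 0, 0], 1],
  [[0, 0, -15], [0, 0, 0], 1],
  [[0, 0, -15], [0, 0, 0], 1],
  [[0, 0, -15], [0, 0, 0], 1],
])

```text
time: 8.78
tool_pos: [0.4369, 0.033, 0.2036]
ee_rot: [3.142, 0.001, 3.084]
wrist_force: [-0.0, 0.3, -0.2]
width: 0.0941
```

```bash
python3 - <<'E'
from h import *
im=optics.snapshot('scene');cv2.imwrite('pics/s5.png',im[:,:,::-1])
im2=optics.snapshot('wrist');cv2.imwrite('pics/w5.png',im2[:,:,::-1])
o=robot.get_obs();print(o['tool_pos'],o['width'],o['wrist_force'])
c=cv2.resize(im[170:300,170:330],None,fx=5,fy=5,interpolation=cv2.INTER_CUBIC)[:600]
cv2.imwrite('pics/c5.png',c[:,:,::-1])
E
```

```text
[0.43603147 0.03308042 0.20182935] 0.09418467061555306 [-0.11869578 -0.79325174 -0.26531431]
```

View pics/s5.png

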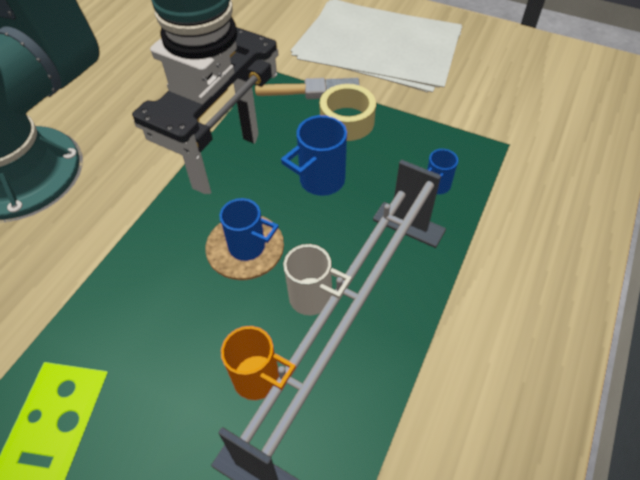

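View pics/c5.png

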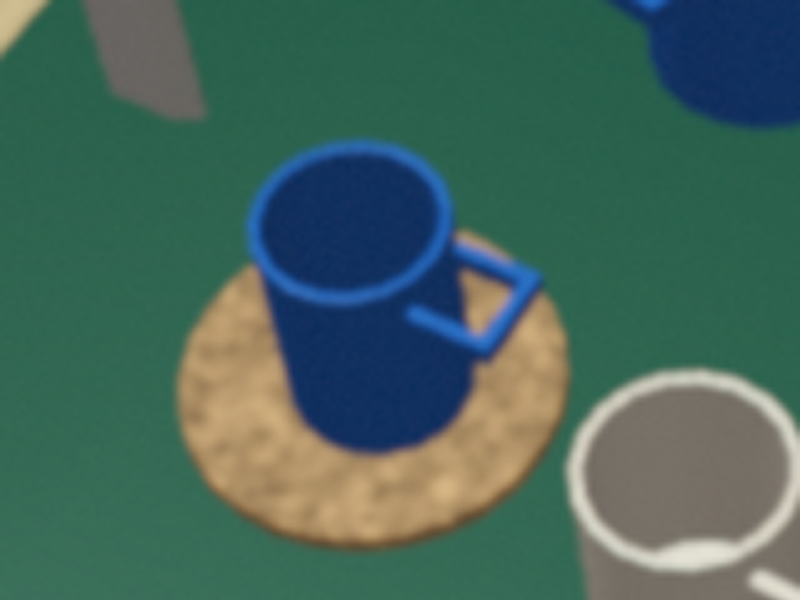

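The pot stands with its rim centre at crop (350,222), which is scene (240,214.4), and its whole foot is on the mat. Next comes a numeric check, then I hand in.

```bash
python3 - <<'E'
from h import *
p=ray('scene',(240,214.4),.088)[0];print(p,np.hypot(*(p[:2]-[.4365,.0337])))
a=cv2.imread('pics/scene0.png').astype(int);b=cv2.imread('pics/s5.png').astype(int)
print('white/orange diff',abs(a-b)[240:400,220:275].mean(),abs(a-b)[240:320,285:350].mean(),'mat-free ref',abs(a-b)[400:470,150:200].mean())
job.close_job()
E
```

```text
[0.44113429 0.03313243 0.088     ] 0.004668918750986363
white/orange diff 10.451060606060606 5.0222435897435895 mat-free ref 4.794
the job is handed in; nothing more can be done
```

The blue pot now stands upright on the cork mat, and I have handed the job in. I took the mid-sized blue pot on the rack, gripped it across its sides along the row and lifted it 45 mm, then a further 30 mm while carrying it over. I lowered it until the wrist force rose to about 7 N, then opened the gripper and backed straight up about 150 mm.

**Last checks:**
- **Position:** the rim centre measures about 5 mm from the mat's centre, against a limit of 32 mm. The enlarged picture shows the pot upright with its whole foot on the mat; I did not measure the tilt.
- **Robot:** the gripper is open and clear, with wrist force near zero.
- **White pot:** it still hangs on its peg, and its picture changed only by noise (5.0 against a reference of 4.8).
- **Orange pot:** by eye it hangs exactly as before. Its difference number was higher (10.5), because the window I used also took in part of the mat and the blue pot, so that number settles nothing.

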